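Refit the desk radio's knob and hold it in

ROBOT

A 6-joint arm with a two-finger parallel gripper is mounted at the origin on the work surface. World frame = base frame: x ahead of the robot, y to its left, z up, the work surface at z = 0. Lengths are in m, angles in rad, forces in N, time in s.
With the tool pointing down it reaches from about 0.35 to 0.975 m from the base axis. Payload 4.9 kg.
Tool frame: the origin (TCP) lies between the finger pads; the fingertips stand 19 mm ahead of it and the grasp point (between the pads) is the TCP; z points along the fingers, y is the line along which they close (so a half turn about z gives the same grasp; the last joint's range is limited). The gripper opens to 85 mm and grips with 20 to 120 N. Pads are 22 mm wide; open, the fingers measure 114 mm over their backs; the gripper's body (76 mm by 85 mm) begins 54 mm behind the grasp point. The pads swing forward as they close: fully open they stand 13 mm farther back than shut.
Start: joints at [-1.32, 0.053, 1.613, -0, 1.476, -0.119], TCP at [0.226, -0.583, 0.25] pointing down, gripper open.
Joint ranges: [-3.01, 3.01], [-1.01, 2.22], [0.06, 2.58], [-1.02, 4.17], [0.09, 2.62], [-3.14, 3.14]. Speed limits (rad/s): [2.57, 2.57, 3.14, 3.14, 3.14, 3.14].

INTERFACE

Orientations are given as a rotation vector (axis times angle).
In Python, from station import ctrl gives the robot as it stands. The module is installed in compiled form; this text tells all that it offers.
- The arm moves only by the tool servo_tool, never from a script. Its argument "increments" is a list that holds one entry, the list of rows, each a list of 5 numbers: the finger opening in cm, from 0 to 8.54, then the shift along the tool's x, y, z in cm, then the turn about the tool's z in degrees. A call has 1 to 5 rows; each row is the pose to reach, as a shift and turn from the pose commanded when the call began, along the tool's axes at that moment; what a row does not reach only later rows make up. A row lasts 1/10 s, in which the tool goes at most 50 mm and 8.59 degrees, less where a joint would pass 70% of its speed; a pose out of reach is approached as far as the arm can. A call with a gripper value outside its range is refused whole. The fingers move at their own pace and stop on an object; "newtons" is the grip in N (left out, the last holds). Time passes only in rows, so rows that repeat a pose let the fingers close. It gives the time, the measured TCP pose, the force, the opening and the grip force at its end, in the units of the state.
- ctrl.get_obs(): the state, without advancing time (a new reading comes with each control period).
- ctrl.get_image(name): name is "scene" or "top"; returns a dict with "img" (384x512x3 uint8, red, green, blue), "fx", "fy", "cx", "cy" (pixels), "rvec" (rotation vector, rad) and "tvec" (3), from world to camera coordinates, as OpenCV has them. Camera axes: x right, y down, z forward; pixel columns grow to the right and rows downward; lengths in m; the calibration is good to about 2 mm. A picture is of the moment at which its call begins. There is no depth.
- ctrl.finish_job(): hands the job in; it is judged then, once.
The state is a dict: "t": time; "q": joint angles; "dq": joint speeds; "effort": joint torques, N m; "tool_pos": TCP position; "tool_rot": TCP orientation; "contact_force": force on the tool from outside, world axes, zero at the start; "wrist_torque": the same for the moment, N m; "opening": finger opening in m; "grip_force": force on a finger pad.
Only numpy, scipy, OpenCV 4.12 (cv2) and the standard library are available. Lean on these libraries where they do the work, as an engineer would, in place of code of your own. Each camera call takes 0.05 s, during which the arm holds its last target. There are 200 camera calls.

TASK

Lift the top tray off the nested pair and stand it upright on a clear part of the desk, then take the loose knob out of the lower tray. Turn the knob so that its flat-sided hole matches the radio's bare D-shaft, slide it fully home onto the shaft, and press it down so that the sprung shaft goes in as far as it will, finishing with the gripper still pressing the knob down and the shaft in. Leave the mug, the mouse and the pen pot where they stand.

Things in the scene. Friction and masses are not known exactly. Their poses are not given: they have to be found in the camera images.
- top_tray: Upper of two nested plywood trays, empty, 140 x 140 x 80 mm high, 0.2 to 0.4 kg. Origin: centre of underside; z up. Foot 122 mm square, 4 mm deep, sits in the lower tray's mouth (3 mm play each side). Side walls reach 32 mm up. Carrying bar across the middle along x: 110 mm long, 14 mm wide (y), 58 to 80 mm above the origin, on posts 10 mm thick at x = +-50 mm; open under the bar.
- lower_tray: Lower plywood tray, loose on the desk, 0.5 kg, 140 x 140 mm outside, 128 x 128 mm inside, walls and floor 6 mm thick, rim 58 mm above the desk. Origin: centre of its underside; x and y along its sides, z up. The knob stands on its floor, within 30 mm of the middle, hidden by the top tray at first. The desk midway between trays and radio, straight ahead of the robot, is clear.
- knob: Loose upright black push-on knob, 40 mm high, 0.05 kg. Origin: centre of underside, on its axis; z up. Skirt 45 mm across, 18 mm high; above it a bar grip 40 mm long (x), 14 mm wide (y), to 40 mm. A nose on the skirt at +x, 30 mm from the axis, has a white line, as has that half of the bar. D-shaped hole from below: 16 mm diameter, 15 mm deep, its flat on the +x (nose) side 4 mm off the axis.
- shaft_end (a point): Centre of the top end of the bare upright steel D-shaft, 24 mm above the radio's top at rest. 14 mm diameter; flat all along its +x side, 3 mm from the axis; top 2 mm chamfered by 1 mm. x points out of the flat, z up. The knob fits only with its x the same way as this x (about 8 degrees of play); fully home, its hole's end rests on the shaft's end: its origin is then 15 mm below this point.
- shaft (a joint): How far the shaft is pushed down into the radio, m: 0 at rest (out), 0.005 at its stop. Sprung: about 3 N to start, 10.5 N at the stop; it comes up again when let go. Pushed in, the knob stays clear of the radio's top.
- radio: Desk radio, fixed: wooden box with aluminium top, 130 (x) x 200 (y) x 75 mm high, left or right of the trays. Origin: centre of underside; z up. The shaft stands at x = 0, y = +50 mm on a black dial plate 62 mm across, 2 mm thick, that turns with it, stiffly (0.12 N m, +-0.6 rad), and has a white tick on the flat's side. The rest of the top: flat grille, three 3 mm buttons.
- mug: Bystander: blue-glazed mug, 76 mm across, 85 mm high, handle at +y. Origin: centre of its underside.
- mouse: Bystander: grey computer mouse, 104 (x) x 62 (y) x 34 mm. Origin: centre of its underside.
- pen_pot: Bystander: square dark wooden pen pot, 70 x 70 x 85 mm, its pens reach 131 mm above the desk. Origin: centre of its underside.
Things that resemble listed ones, but are neither listed nor needed, are in the scene too. Leave any purple or turquoise look-alike of the top_tray alone.

How it is judged:
By the outcome, as a careful person would: the job done as asked, in the order asked, and still so for the second after the job is handed in, while the arm keeps its last pose, push and grip.
It also fails if it takes over 72 s, if anything falls off the work surface, if the arm or the gripper's body presses on something with over 40 N, if the wrist force passes 120 N, or if a joint passes its speed limit or range.

## Working session

There is one attempt and no reset: what is moved stays moved. The work goes in short steps, Python scripts to look and compute and a tool call to move; the robot and the scene stay as the last step left them, time stands still between calls to the robot, and variables do not carry over. Pictures are saved under pics/ and viewed, at most 10 in all, crops included, and the job is handed in when it is done.

Besides the shell and the picture viewer there is one more tool, called after "Call:" by a JSON object that holds its "op" and its "data". servo_tool: Moves the arm, as the interface text tells. Its arguments: {"type":"object","properties":{"increments":{"type":"array"},"newtons":{"type":"number"}},"required":["increments"]}

```bash
mkdir -p pics
cat > h.py <<'E'
import numpy as np, cv2
from scipy.spatial.transform import Rotation as R
from station import ctrl
def grab(n,save=None):
    d=ctrl.get_image(n)
    if save: cv2.imwrite('pics/'+save+'.png',d['img'][:,:,::-1])
    return d
def ray(d,u,v):
    Rm=R.from_rotvec(d['rvec']).as_matrix(); c=-Rm.T@np.array(d['tvec'])
    return c,Rm.T@np.array([(u-d['cx'])/d['fx'],(v-d['cy'])/d['fy'],1])
def at(d,u,v,z):
    c,r=ray(d,u,v); return (c+r*(z-c[2])/r[2]).round(4)
def proj(d,p):
    Rm=R.from_rotvec(d['rvec']).as_matrix(); q=Rm@np.array(p)+d['tvec']
    return (q[0]/q[2]*d['fx']+d['cx'],q[1]/q[2]*d['fy']+d['cy'])
def crop(d,u,v,w,h,s,name):
    im=d['img'][max(0,v-h):v+h,max(0,u-w):u+w,::-1]
    cv2.imwrite('pics/'+name+'.png',cv2.resize(im,None,fx=s,fy=s,interpolation=cv2.INTER_CUBIC))
E
python3 - <<'E'
from h import *
a=grab('top');b=grab('scene')
for d in(a,b): print(ray(d,256,192))
im=np.hstack([a['img'],b['img']])[:,:,::-1]
cv2.imwrite('pics/top.png',cv2.resize(a['img'][:,:,::-1],(800,600)))
cv2.imwrite('pics/scene.png',cv2.resize(b['img'][:,:,::-1],(800,600)))
o=ctrl.get_obs();print(o['tool_pos'],R.from_rotvec(o['tool_rot']).as_matrix().round(3),o['contact_force'])
E
```

```text
(array([ 0.33043673, -0.0491627 ,  1.45295433]), array([ 0.12840611, -0.00879952, -0.99195821]))
(array([ 1.10881607, -0.05959043,  1.0158134 ]), array([-0.54667965,  0.01765479, -0.837209  ]))
[ 0.2257627  -0.58224376  0.24920082] [[ 0.932  0.361 -0.   ]
 [ 0.361 -0.932  0.002]
 [ 0.    -0.002 -1.   ]] [ 0.18594202  0.44018015 -1.02423381]
```

View pics/top.png

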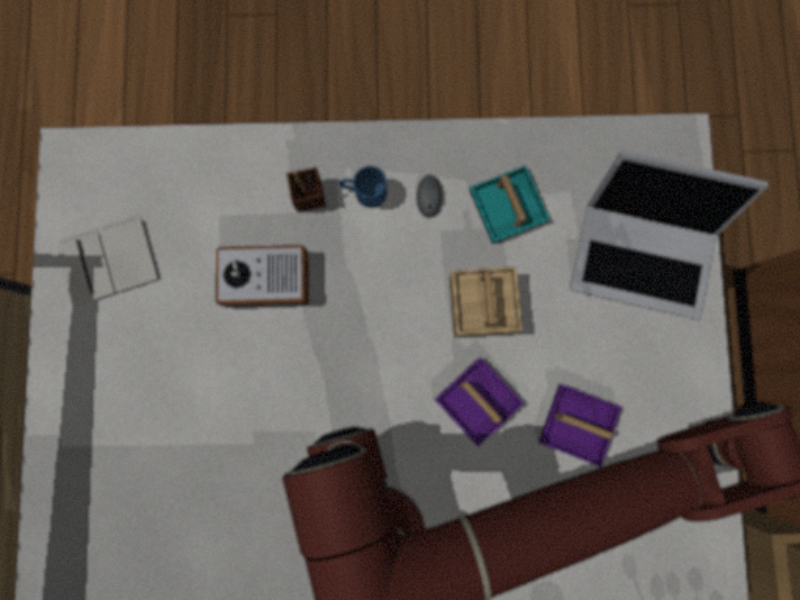

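View pics/scene.png

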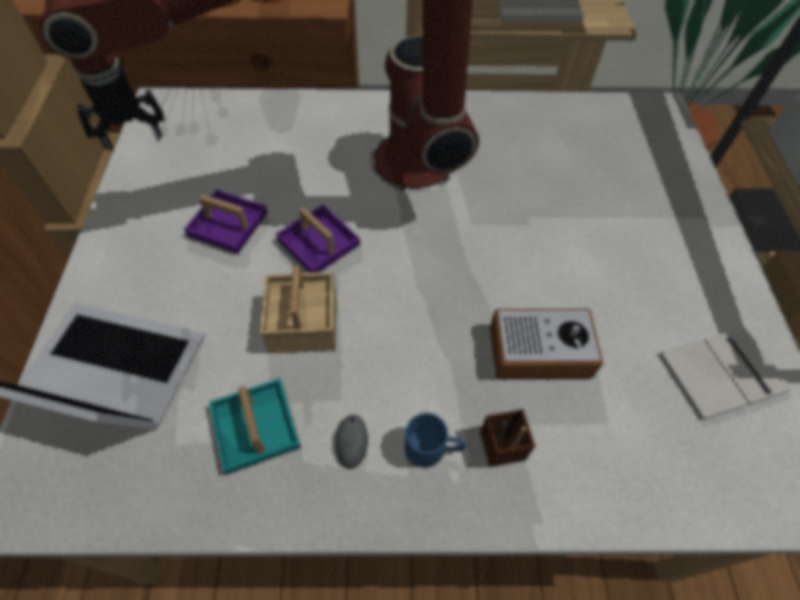

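Candidates for the top tray (top view, 800x600 px): plywood pair at (487,301), purple ones at (480,400) and (580,425), turquoise at (510,203). The plywood one is the target. The radio is at (262,275) with its dial at (237,274). Next is a close crop of the tray and the dial.

Run:
```python
from h import *
a=grab('top');b=grab('scene')
def c(d,u,v,w,h): return cv2.resize(d['img'][v-h:v+h,u-w:u+w,::-1],(400,300),interpolation=cv2.INTER_CUBIC)
cv2.imwrite('pics/c1.png',np.vstack([np.hstack([c(a,312,193,40,30),c(b,192,200,40,30)]),np.hstack([c(a,152,175,20,15),c(b,367,214,20,15)])]))
for p in [(312,193)]: print(at(a,*p,.1))
# tray rim corners
for (u,v) in [(451,270),(519,267),(521,334),(454,336)]: print(at(a,u*.64,v*.64,.086))
for (u,v) in [(217,247),(307,246)]: print(at(a,u*.64,v*.64,.075))
```

```text
[ 0.4986 -0.2483  0.1   ]
[ 0.5711 -0.1736  0.086 ]
[ 0.5748 -0.3215  0.086 ]
[ 0.4288 -0.3195  0.086 ]
[ 0.4271 -0.1758  0.086 ]
[0.6351 0.3422 0.075 ]
[0.6333 0.1421 0.075 ]
```

View pics/c1.png

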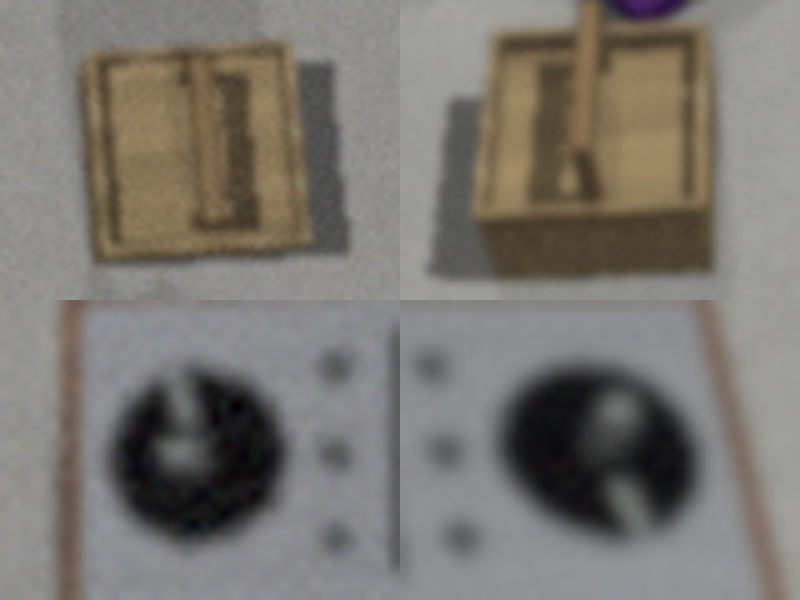

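The crops show the plywood tray with its carrying bar running roughly along world x (top-view native px (312,174) to (315,207)). They also show the dial centre at (151.7,175.5) with its white tick at (149.8,168.5), so the shaft's flat points roughly along +x.

Run:
```python
from h import *
a=grab('top');b=grab('scene')
T=lambda l,t=5:(272+l[0]/t,163+l[1]/t); S=lambda l,t=5:(152+l[0]/t,170+l[1]/t)
print('bar ends',at(a,*T((200,53)),.134),at(a,*T((215,222)),.134), 'scene near end',at(b,*S((580-400,150)),.134))
P=[at(a,*T(p),.086) for p in [(83,58),(290,42),(310,243),(97,260)]];print('rim',P,np.mean(P,0))
Q=[at(b,*S(p),.086) for p in [(493-400,30),(708-400,27),(712-400,210),(475-400,215)]];print('rim',Q,np.mean(Q,0))
p,q=at(a,132+19.7,160+15.5,.077),at(a,132+17.8,160+8.5,.077);print('dial',p,q,np.degrees(np.arctan2(*(q-p)[1::-1])))
p2,q2=at(b,347+19.8,199+15.2,.077),at(b,347+23.2,199+20.5,.077);print('dial',p2,q2,np.degrees(np.arctan2(*(q2-p2)[1::-1])))
print('shaft',at(a,150.2,175.5,.099),at(b,347+21.5,199+11,.099))
# dark dial segmentation
for d,u,v in((a,152,175),(b,367,214)):
    g=d['img'][v-14:v+15,u-14:u+15].astype(int)
    m=(g.max(2)<70).astype(np.uint8); n,l,st,c=cv2.connectedComponentsWithStats(m)
    k=1+np.argmax(st[1:,4]); x,y,w,h,_=st[k]
    cn=max(cv2.findContours((l==k).astype(np.uint8),0,2)[0],key=len); e=cv2.minAreaRect(cv2.convexHull(cn))
    print(st[k],e, at(d,u-14+e[0][0],v-14+e[0][1],.077))
```

```text
bar ends [ 0.5585 -0.2457  0.134 ] [ 0.4471 -0.2513  0.134 ] scene near end [ 0.5617 -0.2408  0.134 ]
rim [array([ 0.5649, -0.1733,  0.086 ]), array([ 0.5732, -0.3141,  0.086 ]), array([ 0.4361, -0.3217,  0.086 ]), array([ 0.4272, -0.1786,  0.086 ])] [ 0.50035  -0.246925  0.086   ]
rim [array([ 0.4408, -0.3159,  0.086 ]), array([ 0.4378, -0.1772,  0.086 ]), array([ 0.5745, -0.1666,  0.086 ]), array([ 0.5783, -0.3093,  0.086 ])] [ 0.50785 -0.24225  0.086  ]
dial [0.5727 0.2964 0.077 ] [0.5973 0.3032 0.077 ] 15.45201064112971
dial [0.576  0.2997 0.077 ] [0.5944 0.3067 0.077 ] 20.828555790206615
shaft [0.5689 0.2959 0.099 ] [0.5739 0.2991 0.099 ]
[  5   6  17  17 181] ((13.250001907348633, 14.25), (14.849241256713867, 15.55634880065918), 45.0) [0.5736 0.2979 0.077 ]
[  4   6  19  16 202] ((13.0, 13.5), (15.0, 18.0), 90.0) [0.5735 0.2977 0.077 ]
```

Call:
{"op": "servo_tool", "data": {"increments": [[[8.5,4,-2.3,0,0],[8.5,8,-4.5,0,0],[8.5,12,-6.8,0,0],[8.5,16,-9,0,0],[8.5,20,-11.3,0,0]]]}}

```text
t: 0.8
tool_pos: [0.3724, -0.4036, 0.2504]
tool_rot: [3.088, 0.577, 0.0]
contact_force: [0.1, -1.0, -0.1]
opening: 0.085
grip_force: 0.0
```

Call:
{"op": "servo_tool", "data": {"increments": [[[8.5,4,-2.2,0,4],[8.5,8,-4.4,0,9],[8.5,12,-6.6,0,13],[8.5,16,-9,0,18],[8.5,18,-10,0,18]]]}}

```text
t: 1.3
tool_pos: [0.5048, -0.2438, 0.2504]
tool_rot: [-3.14, -0.09, -0.001]
contact_force: [-0.9, -0.3, -0.2]
opening: 0.0851
grip_force: 0.0
```

Call:
{"op": "servo_tool", "data": {"increments": [[[8.5,0,0,0,0],[8.5,0,0,0,0]]]}}

```text
t: 1.5
tool_pos: [0.5032, -0.2467, 0.2502]
tool_rot: [3.14, 0.089, -0.001]
contact_force: [-0.6, -0.1, 1.0]
opening: 0.085
grip_force: 0.0
```

```bash
cat >> h.py <<'E'
def rel(x,y,z,yaw=None):
    o=ctrl.get_obs();M=R.from_rotvec(o['tool_rot']).as_matrix();p=np.array(o['tool_pos'])
    cur=np.degrees(np.arctan2(M[1,0],M[0,0]))
    s='' if yaw is None else ' turn %.1f'%(-((yaw-cur+180)%360-180))
    print('shift cm',(M.T@(np.array([x,y,z])-p)*100).round(2),'yaw %.1f'%cur+s,'z',M[:,2].round(3),'p',p.round(4),'F',np.round(o['contact_force'],1),'q',np.round(o['q'],2),'t',o['t'])
E
python3 -c "
from h import *
rel(.503,-.246,.123,3)"
```

```text
shift cm [-1.000e-02 -7.000e-02  1.272e+01] yaw 3.3 turn 0.3 z [-0.001 -0.    -1.   ] p [ 0.5032 -0.2467  0.2502] F [-0.6 -0.1  1. ] q [-0.59 -0.1   1.76 -0.    1.48  0.93] t 1.5
```

Call:
{"op": "servo_tool", "data": {"increments": [[[8.5,0,0,4,0],[8.5,0,0,8,0],[8.5,0,0,11,0],[8.5,0,0,12.7,0],[8.5,0,0,12.7,0]]]}}

```text
t: 2.0
tool_pos: [0.5003, -0.2468, 0.1197]
tool_rot: [-3.137, -0.084, 0.009]
contact_force: [-0.3, -0.1, 0.3]
opening: 0.0848
grip_force: 0.0
```

Call:
{"op": "servo_tool", "data": {"increments": [[[1.0,0,0,0,0],[1.0,0,0,0,0],[1.0,0,0,0,0],[1.0,0,0,0,0],[1.0,0,0,0,0]]], "newtons": 60}}

```text
t: 2.5
tool_pos: [0.5037, -0.2469, 0.1244]
tool_rot: [3.14, 0.087, 0.002]
contact_force: [-2.6, -0.4, 0.8]
opening: 0.013
grip_force: 58.4
```

Call:
{"op": "servo_tool", "data": {"increments": [[[1.0,0,0,0,0],[1.0,0,0,0,0],[1.0,0,0,0,0],[1.0,0,0,0,0]]]}}

```text
t: 2.9
tool_pos: [0.5038, -0.2471, 0.1243]
tool_rot: [3.14, 0.088, 0.002]
contact_force: [-0.3, 0.5, 5.1]
opening: 0.0132
grip_force: 59.8
```

Call:
{"op": "servo_tool", "data": {"increments": [[[1.0,0,0,-0.5,0],[1.0,0,0,-1.5,0],[1.0,0,0,-3,0],[1.0,0,0,-5,0],[1.0,0,0,-7,0]]]}}

```text
t: 3.4
tool_pos: [0.503, -0.2466, 0.1945]
tool_rot: [-3.14, -0.087, 0.0]
contact_force: [-0.3, 0.2, -2.9]
opening: 0.0133
grip_force: 58.4
```

Call:
{"op": "servo_tool", "data": {"increments": [[[1.0,0,0,-1.5,0],[1.0,0,0,-2,0],[1.0,0,0,-2,0]]]}}

```text
t: 3.7
tool_pos: [0.5036, -0.247, 0.2144]
tool_rot: [3.139, 0.087, 0.002]
contact_force: [-0.4, -0.9, -4.0]
opening: 0.013
grip_force: 58.6
```

```bash
python3 -c "
from h import *
rel(.49,.025,.215,0)
a=grab('top');b=grab('scene')
def c(d,u,v,w,h): return cv2.resize(d['img'][v-h:v+h,u-w:u+w,::-1],(400,300),interpolation=cv2.INTER_CUBIC)
cv2.imwrite('pics/c2.png',np.hstack([c(a,312,193,60,45),c(b,192,200,60,45)]))"
```

```text
shift cm [  0.16 -27.24  -0.09] yaw 3.2 turn 3.2 z [ 0.002 -0.001 -1.   ] p [ 0.5036 -0.247   0.2144] F [-0.4 -0.9 -4. ] q [-0.59 -0.08  1.8  -0.    1.41  0.93] t 3.7
```

View pics/c2.png

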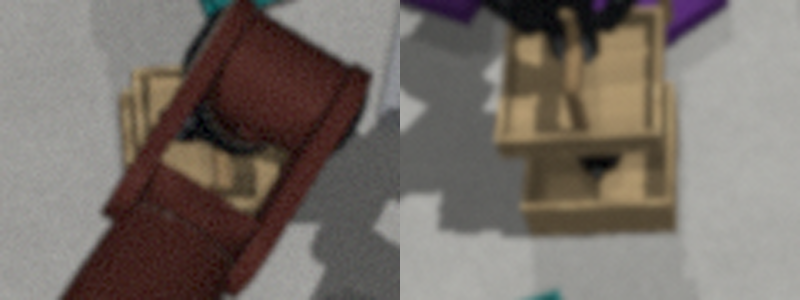

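The top tray is up and clear, and the black knob can be seen in the lower tray (scene crop about (600,165)). Now I'll carry the tray to the clear desk.

Call:
{"op": "servo_tool", "data": {"increments": [[[1.0,0,-2,0,0],[1.0,0,-6,0,0],[1.0,0,-10,0,0],[1.0,0,-14,0,0],[1.0,0,-18,0,0]]]}}

```text
t: 4.3
tool_pos: [0.492, -0.0646, 0.212]
tool_rot: [-3.139, -0.087, 0.003]
contact_force: [0.8, 0.1, -3.2]
opening: 0.0129
grip_force: 58.9
```

Call:
{"op": "servo_tool", "data": {"increments": [[[1.0,0,-4,0,0],[1.0,0,-7,0,0],[1.0,0,-9.2,0,0],[1.0,0,-9.2,5,0],[1.0,0,-9.2,9,0]]]}}

```text
t: 4.8
tool_pos: [0.4874, 0.0265, 0.122]
tool_rot: [-3.14, -0.091, -0.001]
contact_force: [0.5, -0.6, -4.5]
opening: 0.0132
grip_force: 58.9
```

Call:
{"op": "servo_tool", "data": {"increments": [[[1.0,0,0,2,0],[1.0,0,0,3.5,0],[1.0,0,0,4.5,0],[1.0,0,0,4.5,0]]]}}

```text
t: 5.2
tool_pos: [0.4862, 0.0254, 0.0761]
tool_rot: [-3.14, -0.088, 0.007]
contact_force: [-0.9, 0.1, -3.4]
opening: 0.0129
grip_force: 58.9
```

Call:
{"op": "servo_tool", "data": {"increments": [[[1.0,0,0,0.2,0],[1.0,0,0,0.4,0],[1.0,0,0,0.5,0],[1.0,0,0,0.6,0]]]}}

```text
t: 5.6
tool_pos: [0.4885, 0.0247, 0.0729]
tool_rot: [3.14, 0.087, 0.002]
contact_force: [0.7, 0.2, -2.9]
opening: 0.0127
grip_force: 58.9
```

Call:
{"op": "servo_tool", "data": {"increments": [[[1.0,0,0,0.1,0],[1.0,0,0,0.2,0],[1.0,0,0,0.2,0]]]}}

```text
t: 5.9
tool_pos: [0.4882, 0.0248, 0.0704]
tool_rot: [3.14, 0.087, 0.001]
contact_force: [-0.8, -0.1, -2.7]
opening: 0.0128
grip_force: 59.0
```

Call:
{"op": "servo_tool", "data": {"increments": [[[1.0,0,0,0.1,0],[1.0,0,0,0.2,0],[1.0,0,0,0.2,0]]]}}

```text
t: 6.2
tool_pos: [0.4883, 0.0247, 0.0703]
tool_rot: [3.14, 0.088, -0.002]
contact_force: [-7.9, 0.2, 11.0]
opening: 0.013
grip_force: 61.2
```

Call:
{"op": "servo_tool", "data": {"increments": [[[8.5,0,0,-0.1,0],[8.5,0,0,-0.1,0],[8.5,0,0,-0.1,0],[8.5,0,0,-0.1,0],[8.5,0,0,-0.1,0]]]}}

```text
t: 6.7
tool_pos: [0.4881, 0.0248, 0.0692]
tool_rot: [-3.14, -0.087, 0.0]
contact_force: [-0.5, 0.4, 0.9]
opening: 0.0836
grip_force: 0.0
```

Call:
{"op": "servo_tool", "data": {"increments": [[[8.5,0,0,-2,0],[8.5,0,0,-6,0],[8.5,0,0,-10,0],[8.5,0,0,-14,0],[8.5,0,4,-17,0]]]}}

```text
t: 7.2
tool_pos: [0.4909, -0.013, 0.2423]
tool_rot: [-3.139, -0.096, -0.005]
contact_force: [1.5, -0.2, 0.1]
opening: 0.0849
grip_force: 0.0
```

Call:
{"op": "servo_tool", "data": {"increments": [[[8.5,-4,0,0,0],[8.5,-8,0,0,0],[8.5,-9,0,0,0],[8.5,-9,0,0,0]]]}}

```text
t: 7.6
tool_pos: [0.3996, -0.0203, 0.2393]
tool_rot: [3.14, 0.086, 0.002]
contact_force: [0.2, 0.4, -0.3]
opening: 0.0849
grip_force: 0.0
```

```bash
python3 -c "
from h import *
rel(.503,-.246,.215,0)
a=grab('top');b=grab('scene')
def c(d,u,v,w,h): return cv2.resize(d['img'][v-h:v+h,u-w:u+w,::-1],(400,300),interpolation=cv2.INTER_CUBIC)
cv2.imwrite('pics/c3.png',np.vstack([np.hstack([c(a,312,193,28,21),c(b,192,200,28,21)]),np.hstack([c(a,250,193,60,45),c(b,260,200,60,45)])]))"
```

```text
shift cm [ 9.08 23.11  2.45] yaw 3.1 turn 3.1 z [ 0.001 -0.    -1.   ] p [ 0.3996 -0.0203  0.2393] F [ 0.2  0.4 -0.3] q [-0.24 -0.53  2.12  0.    1.55  1.28] t 7.6
```

View pics/c3.png

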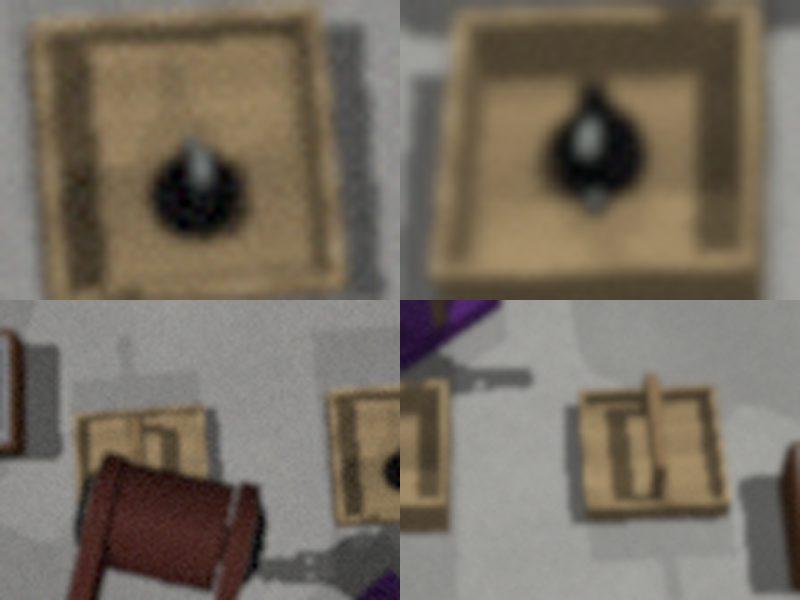

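The top tray stands upright on the desk. In the top crop the knob centre is at about (199,192) with its nose at (190,138). In the scene crop the centre is at (195,155) and the nose at (197,203). The nose points along about +x.

Run:
```python
from h import *
a=grab('top');b=grab('scene');k=56/400
A=lambda x,y,z:at(a,284+x*k,172+y*k,z); B=lambda x,y,z:at(b,164+x*k,179+y*k,z)
c1,n1=A(199,192,.022),A(191,140,.022); c2,n2=B(195,158,.022),B(197,203,.022)
print(c1,n1,c2,n2)
print([np.degrees(np.arctan2(*(q-p)[1::-1])) for p,q in((c1,n1),(c2,n2))])
w1,w0=A(190,140,.046),A(205,185,.046);print('white top',w1,w0)
print('scene bar',B(190,110,.046),B(188,155,.046))
for p,q in(((.527,-.254),'x'),): pass
# dark centroid
for d,u,v in((a,312,199),(b,191,201)):
    g=d['img'][v-14:v+15,u-14:u+15].astype(int); m=(g.max(2)<60).astype(np.uint8)
    n,l,st,c=cv2.connectedComponentsWithStats(m); i=1+np.argmax(st[1:,4]); print(st[i],c[i], at(d,u-14+c[i][0],v-14+c[i][1],.02), 'box c',at(d,u-14+st[i][0]+st[i][2]/2-.5,v-14+st[i][1]+st[i][3]/2-.5,.02))
P=[A(*p,.058) for p in [(28,22),(318,10),(345,285)]];print(P)
```

```text
[ 0.4874 -0.2585  0.022 ] [ 0.5134 -0.2555  0.022 ] [ 0.4966 -0.2525  0.022 ] [ 0.5207 -0.2493  0.022 ]
[np.float64(6.581944655178026), np.float64(7.5634958970671775)]
white top [ 0.5103 -0.2516  0.046 ] [ 0.4882 -0.258   0.046 ]
scene bar [ 0.4856 -0.2526  0.046 ] [ 0.5098 -0.2512  0.046 ]
[  7   9  13  11 103] [13.02912621 14.51456311] [ 0.4854 -0.2558  0.02  ] box c [ 0.4873 -0.2558  0.02  ]
[  8   4  13  16 115] [14.13043478 12.8173913 ] [ 0.4903 -0.254   0.02  ] box c [ 0.4851 -0.2549  0.02  ]
[array([ 0.5681, -0.1734,  0.058 ]), array([ 0.5712, -0.3141,  0.058 ]), array([ 0.4373, -0.3214,  0.058 ])]
```

Call:
{"op": "servo_tool", "data": {"increments": [[[4.0,1.4,4.4,0,0],[4.0,2.8,8.8,0,0],[4.0,4.2,13.2,0,0],[4.0,5.7,17.6,0,-2],[4.0,7,21.6,0,-4]]]}}

```text
t: 8.3
tool_pos: [0.4836, -0.2342, 0.2387]
tool_rot: [-3.135, -0.199, 0.001]
contact_force: [0.3, -0.2, 1.1]
opening: 0.04
grip_force: 0.0
```

Call:
{"op": "servo_tool", "data": {"increments": [[[4.0,0.7,2.3,2,0],[4.0,0.7,2.3,6,0],[4.0,0.7,2.3,10,0],[4.0,0.7,2.3,10,0],[4.0,0.7,2.3,10,0]]], "newtons": 40}}

```text
t: 8.8
tool_pos: [0.4923, -0.2536, 0.1387]
tool_rot: [-3.134, -0.197, 0.003]
contact_force: [0.7, -0.9, 0.4]
opening: 0.04
grip_force: 0.0
```

```bash
python3 -c "
from h import *
rel(.490,-.2555,.047,7)"
```

```text
shift cm [-0.24  0.17  9.17] yaw 7.2 turn 0.2 z [-0.002  0.001 -1.   ] p [ 0.4923 -0.2536  0.1387] F [ 0.7 -0.9  0.4] q [-0.61 -0.02  1.88  0.    1.28  0.83] t 8.8
```

Call:
{"op": "servo_tool", "data": {"increments": [[[4.0,-0.2,0.2,3,0],[4.0,-0.2,0.2,6,0],[4.0,-0.2,0.2,8,0],[4.0,-0.2,0.2,8.7,0],[4.0,-0.2,0.2,8.7,0]]]}}

```text
t: 9.3
tool_pos: [0.4915, -0.2565, 0.0537]
tool_rot: [3.134, 0.198, 0.002]
contact_force: [-1.1, 0.2, 0.3]
opening: 0.0401
grip_force: 0.0
```

Call:
{"op": "servo_tool", "data": {"increments": [[[4.0,0,0,0.2,0],[4.0,0,0,0.3,0],[4.0,0,0,0.3,0]]]}}

```text
t: 9.6
tool_pos: [0.4912, -0.2566, 0.0506]
tool_rot: [3.134, 0.197, 0.003]
contact_force: [-0.5, 0.1, 0.3]
opening: 0.0402
grip_force: 0.0
```

Call:
{"op": "servo_tool", "data": {"increments": [[[4.0,0,0,0.3,0],[4.0,0,0,0.3,0],[1.0,0,0,0.3,0],[1.0,0,0,0.3,0],[1.0,0,0,0.3,0]]], "newtons": 50}}

```text
t: 10.1
tool_pos: [0.4906, -0.2562, 0.0465]
tool_rot: [3.135, 0.197, 0.0]
contact_force: [0.1, 0.2, -0.8]
opening: 0.0126
grip_force: 51.4
```

Call:
{"op": "servo_tool", "data": {"increments": [[[1.0,0,0,0,0],[1.0,0,0,0,0],[1.0,0,0,0,0],[1.0,0,0,0,0],[1.0,0,0,0,0]]]}}

```text
t: 10.6
tool_pos: [0.4905, -0.2562, 0.0464]
tool_rot: [3.135, 0.197, 0.0]
contact_force: [-0.5, -0.0, 0.9]
opening: 0.013
grip_force: 51.7
```

Call:
{"op": "servo_tool", "data": {"increments": [[[1.0,0,0,-1,0],[1.0,0,0,-4,0],[1.0,0,0,-8,0],[1.0,0,0,-12,0],[1.0,0,0,-16,0]]]}}

```text
t: 11.1
tool_pos: [0.4901, -0.2558, 0.2082]
tool_rot: [-3.135, -0.197, 0.0]
contact_force: [1.1, -0.7, -0.2]
opening: 0.0128
grip_force: 51.6
```

Call:
{"op": "servo_tool", "data": {"increments": [[[1.0,0,0,-1,0],[1.0,0,0,-1,0],[1.0,0,0,-1,0]]]}}

```text
t: 11.4
tool_pos: [0.4898, -0.2556, 0.2148]
tool_rot: [-3.134, -0.197, 0.003]
contact_force: [-0.8, 0.3, -1.6]
opening: 0.0129
grip_force: 51.5
```

```bash
python3 -c "
from h import *
rel(.574,.298,.216,18)"
```

```text
shift cm [ 15.29 -53.87  -0.06] yaw 7.2 turn -10.8 z [-0.002  0.001 -1.   ] p [ 0.4898 -0.2556  0.2148] F [-0.8  0.3 -1.6] q [-0.62 -0.09  1.82  0.    1.42  0.83] t 11.4
```

Call:
{"op": "servo_tool", "data": {"increments": [[[1.0,0.5,-2,0,0],[1.0,1.6,-5.8,0,0],[1.0,2.7,-9.6,0,0],[1.0,3.8,-13.4,0,0],[1.0,4.9,-17.2,0,0]]]}}

```text
t: 11.9
tool_pos: [0.5161, -0.0775, 0.2131]
tool_rot: [-3.134, -0.196, 0.008]
contact_force: [0.8, -0.0, -0.5]
opening: 0.013
grip_force: 51.5
```

Call:
{"op": "servo_tool", "data": {"increments": [[[1.0,1.1,-3.8,0,0],[1.0,2.2,-7.6,0,0],[1.0,3.2,-11.4,0,0],[1.0,4.3,-15.2,0,0],[1.0,5.4,-19,0,0]]]}}

```text
t: 12.4
tool_pos: [0.5458, 0.1175, 0.213]
tool_rot: [3.135, 0.197, -0.008]
contact_force: [-0.4, -0.1, 0.0]
opening: 0.0129
grip_force: 51.5
```

Call:
{"op": "servo_tool", "data": {"increments": [[[1.0,1.1,-3.8,0,-3],[1.0,2.2,-7.6,0,-6],[1.0,3.3,-11.4,0,-9],[1.0,4.3,-15,0,-11],[1.0,5,-17.7,0,-11]]]}}

```text
t: 12.9
tool_pos: [0.5733, 0.2995, 0.2125]
tool_rot: [3.101, 0.499, -0.009]
contact_force: [-0.9, -0.6, 0.3]
opening: 0.013
grip_force: 51.5
```

Call:
{"op": "servo_tool", "data": {"increments": [[[1.0,0,0,0,0],[1.0,0,0,0,0]]]}}

```text
t: 13.1
tool_pos: [0.5735, 0.2975, 0.2132]
tool_rot: [3.1, 0.498, -0.008]
contact_force: [0.2, -0.3, -0.5]
opening: 0.0126
grip_force: 51.5
```

```bash
python3 -c "
from h import *
rel(.574,.298,.17,18)"
```

```text
shift cm [ 0.08 -0.03  4.32] yaw 18.2 turn 0.2 z [-0.005 -0.002 -1.   ] p [0.5735 0.2975 0.2132] F [ 0.2 -0.3 -0.5] q [ 0.36  0.13  1.59 -0.    1.42  1.62] t 13.1
```

```bash
cat > look.py <<'E'
from h import *
import sys
def go(name,z0,x,y,yaw,sx=.574,sy=.298):
    a=grab('top');b=grab('scene')
    def c(d,u,v,w,h,k): return cv2.resize(d['img'][v-h:v+h,u-w:u+w,::-1],None,fx=k,fy=k,interpolation=cv2.INTER_CUBIC)
    u,v=map(int,proj(b,(x,y,z0))); w,h,k=25,30,8; p0=np.array([u-w,v-h])
    im=c(b,u,v,w,h,k); im2=im.copy()
    f=lambda P:tuple(int(t) for t in (np.array(proj(b,P))-p0+.5)*k)
    e=np.array([np.cos(yaw),np.sin(yaw),0])
    for z in (z0,z0+.018):
        cv2.polylines(im2,[np.array([f((x+.0225*np.cos(t),y+.0225*np.sin(t),z)) for t in np.linspace(0,6.28,40)])],True,(0,255,255),1)
    cv2.line(im2,f(np.array([x,y,z0+.04])),f(np.array([x,y,z0+.04])+.02*e),(0,0,255),1)
    cv2.line(im2,f(np.array([x,y,z0+.018])+.02*e),f(np.array([x,y,z0+.018])+.03*e),(0,0,255),1)
    cv2.polylines(im2,[np.array([f((sx+.031*np.cos(t),sy+.031*np.sin(t),.077)) for t in np.linspace(0,6.28,40)])],True,(0,255,0),1)
    cv2.polylines(im2,[np.array([f((sx+.007*np.cos(t),sy+.007*np.sin(t),.099)) for t in np.linspace(0,6.28,40)])],True,(0,255,0),1)
    cv2.imwrite('pics/'+name+'.png',np.hstack([im,im2])); print(p0,im2.shape)
E
python3 -c "
from look import *
go('c4',.1728,.5735,.2975,np.radians(18.2))"
```

```text
[350 166] (480, 400, 3)
```

View pics/c4.png

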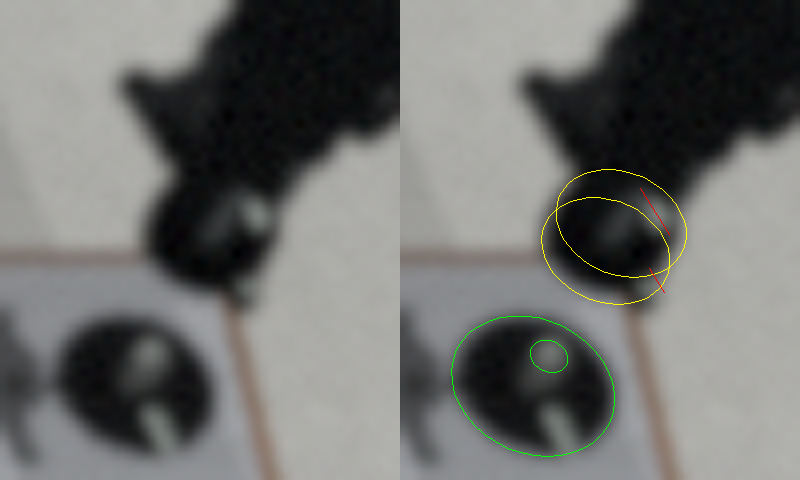

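The knob hangs straight in the gripper. Its nose spot is at crop (245,288), the bar's white end at (258,215), and the shaft end at (150,357) with its tick at (158,428). The knob sits about 3 mm back along the tool's x, so I'll shift by that and go down.

Call:
{"op": "servo_tool", "data": {"increments": [[[1.0,0.35,0,1.5,0],[1.0,0.35,0,4,0],[1.0,0.35,0,5.5,0],[1.0,0.35,0,6.5,0],[1.0,0.35,0,6.5,0]]]}}

```text
t: 13.7
tool_pos: [0.577, 0.298, 0.1487]
tool_rot: [3.101, 0.495, -0.006]
contact_force: [0.7, 0.2, -0.1]
opening: 0.0128
grip_force: 51.5
```

Call:
{"op": "servo_tool", "data": {"increments": [[[1.0,0,0,0.2,0],[1.0,0,0,0.4,0],[1.0,0,0,0.5,0],[1.0,0,0,0.6,0],[1.0,0,0,0.6,0]]]}}

```text
t: 14.2
tool_pos: [0.5782, 0.299, 0.1455]
tool_rot: [-3.102, -0.497, -0.001]
contact_force: [0.1, -0.2, -0.3]
opening: 0.0127
grip_force: 51.5
```

```bash
python3 -c "
from h import *
rel(.577,.299,.1244,18)"
```

```text
shift cm [-0.11 -0.04  2.11] yaw 18.2 turn 0.2 z [ 0.  0. -1.] p [0.5782 0.299  0.1455] F [ 0.1 -0.2 -0.3] q [0.36 0.19 1.64 0.   1.31 1.62] t 14.2
```

Call:
{"op": "servo_tool", "data": {"increments": [[[1.0,-0.1,0,0.1,0],[1.0,-0.1,0,0.3,0],[1.0,-0.1,0,0.5,0],[1.0,-0.1,0,0.6,0],[1.0,-0.1,0,0.6,0]]]}}

```text
t: 14.7
tool_pos: [0.5769, 0.2987, 0.1391]
tool_rot: [-3.102, -0.497, 0.001]
contact_force: [-2.0, 0.7, 0.0]
opening: 0.0129
grip_force: 51.6
```

Call:
{"op": "servo_tool", "data": {"increments": [[[1.0,0,0,0.1,0],[1.0,0,0,0.2,0],[1.0,0,0,0.3,0],[1.0,0,0,0.3,0]]]}}

```text
t: 15.1
tool_pos: [0.5771, 0.2989, 0.1368]
tool_rot: [-3.101, -0.497, -0.0]
contact_force: [-4.2, 1.3, 4.8]
opening: 0.0127
grip_force: 52.2
```

Contact with a sideways push toward -x and a little +y, so the knob is riding the chamfer. I'll comply with it.

Call:
{"op": "servo_tool", "data": {"increments": [[[1.0,-0.05,-0.03,-0.1,0],[1.0,-0.1,-0.07,-0.1,0],[1.0,-0.1,-0.07,0,0],[1.0,-0.1,-0.07,0.1,0]]]}}

```text
t: 15.5
tool_pos: [0.5759, 0.2988, 0.1346]
tool_rot: [3.102, 0.496, -0.0]
contact_force: [-1.4, 1.3, 0.6]
opening: 0.0128
grip_force: 51.6
```

Call:
{"op": "servo_tool", "data": {"increments": [[[1.0,0,0,0.1,0],[1.0,0,0,0.2,0],[1.0,0,0,0.2,0]]]}}

```text
t: 15.8
tool_pos: [0.5759, 0.2988, 0.1328]
tool_rot: [3.102, 0.496, -0.001]
contact_force: [-0.4, 0.8, -0.8]
opening: 0.0125
grip_force: 51.4
```

Going in: depth is 6 mm past first contact with no axial force. I'll continue down.

Call:
{"op": "servo_tool", "data": {"increments": [[[1.0,0,0,0.1,0],[1.0,0,0,0.3,0],[1.0,0,0,0.5,0],[1.0,0,0,0.6,0],[1.0,0,0,0.6,0]]]}}

```text
t: 16.3
tool_pos: [0.5759, 0.2989, 0.1269]
tool_rot: [3.102, 0.497, -0.001]
contact_force: [-1.5, 1.4, -0.4]
opening: 0.0126
grip_force: 51.4
```

Call:
{"op": "servo_tool", "data": {"increments": [[[1.0,0,0,0.1,0],[1.0,0,0,0.2,0],[1.0,0,0,0.2,0]]]}}

```text
t: 16.6
tool_pos: [0.576, 0.299, 0.1253]
tool_rot: [-3.102, -0.497, -0.0]
contact_force: [-1.3, 1.9, -0.0]
opening: 0.0128
grip_force: 51.6
```

Call:
{"op": "servo_tool", "data": {"increments": [[[1.0,0,0,0.1,0],[1.0,0,0,0.2,0],[1.0,0,0,0.2,0]]]}}

```text
t: 16.9
tool_pos: [0.576, 0.299, 0.1238]
tool_rot: [-3.102, -0.497, -0.0]
contact_force: [-3.0, 0.9, 5.0]
opening: 0.0127
grip_force: 52.0
```

Call:
{"op": "servo_tool", "data": {"increments": [[[1.0,0,0,0.1,0],[1.0,0,0,0.2,0],[1.0,0,0,0.2,0]]]}}

```text
t: 17.2
tool_pos: [0.5762, 0.299, 0.1221]
tool_rot: [-3.102, -0.497, -0.0]
contact_force: [-4.2, 0.6, 7.1]
opening: 0.0126
grip_force: 52.4
```

Call:
{"op": "servo_tool", "data": {"increments": [[[1.0,0,0,0.1,0],[1.0,0,0,0.2,0],[1.0,0,0,0.2,0]]]}}

```text
t: 17.5
tool_pos: [0.5762, 0.299, 0.1207]
tool_rot: [-3.102, -0.496, -0.0]
contact_force: [-4.7, 0.3, 8.6]
opening: 0.0131
grip_force: 52.7
```

Call:
{"op": "servo_tool", "data": {"increments": [[[1.0,-0.03,0,0.1,0],[1.0,-0.05,0,0.2,0],[1.0,-0.05,0,0.2,0]]]}}

```text
t: 17.8
tool_pos: [0.5762, 0.2991, 0.12]
tool_rot: [-3.102, -0.497, -0.002]
contact_force: [-5.7, -0.6, 11.9]
opening: 0.0127
grip_force: 53.4
```

Call:
{"op": "servo_tool", "data": {"increments": [[[1.0,0,0,0.1,0],[1.0,0,0,0.1,0],[1.0,0,0,0.1,0]]]}}

```text
t: 18.1
tool_pos: [0.5763, 0.2991, 0.1199]
tool_rot: [-3.102, -0.497, -0.002]
contact_force: [-8.1, -1.6, 15.4]
opening: 0.0129
grip_force: 53.9
```

Call:
{"op": "servo_tool", "data": {"increments": [[[1.0,0,0,0.1,0],[1.0,0,0,0.1,0],[1.0,0,0,0.1,0],[1.0,0,0,0.1,0]]]}}

```text
t: 18.5
tool_pos: [0.5764, 0.2992, 0.1199]
tool_rot: [-3.102, -0.497, -0.002]
contact_force: [-9.8, -2.1, 19.8]
opening: 0.0129
grip_force: 54.4
```

```bash
python3 -c "
from look import *
rel(.576,.299,.12,18)
go('c5',.079,.5735,.298,np.radians(18.2))"
```

```text
shift cm [-0.04  0.   -0.01] yaw 18.2 turn 0.2 z [ 0.002  0.    -1.   ] p [0.5764 0.2992 0.1199] F [-9.8 -2.1 19.8] q [ 0.36  0.22  1.66 -0.    1.26  1.62] t 18.5
[341 183] (480, 400, 3)
```

View pics/c5.png

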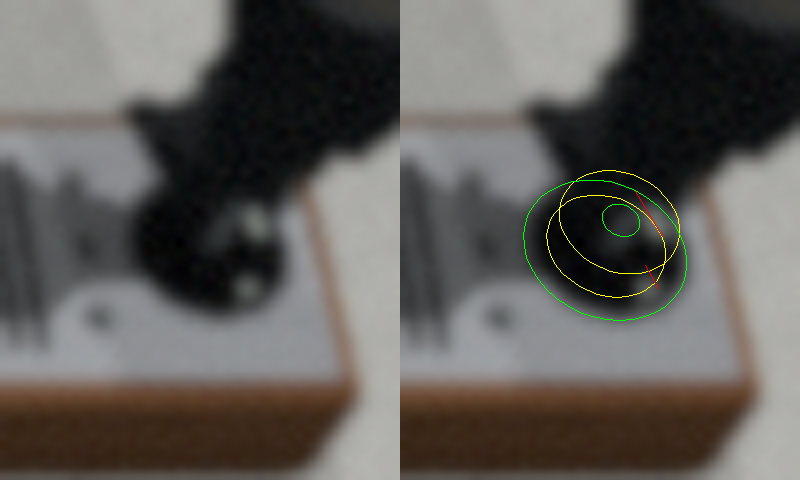

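The knob sits low over the dial with its nose (245,288) over the tick. The height stayed fixed (0.120 m) while the force rose from 12 to 20 N, so the shaft is at its stop. I'll hand in.

```bash
python3 -c "
from h import *
print(ctrl.finish_job())"
```

```text
the job is handed in; nothing more can be done
None
```

I handed the job in at 18.5 s: the top tray stands upright on the clear desk, and the knob is home on the D-shaft with the gripper still pressing at about 20 N; the height stopped changing as the force rose, so I take the shaft to be at its stop.

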